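Locate a pedestal casting in a drilling fixture and lock it

TASK

Load the aluminium bearing pedestal into the drilling fixture: lay its foot flat on the two brass rest strips, slide its long edge under the hooks right up against both blue side stops and its end right up against the yellow end stop. Only once it sits home against all the stops, with the clamp still open, push the red clamp handle all the way down until it locks over centre, then let go. Do not topple the casting, and leave the tote, spanner, jar and collar where they are.

Things in the scene. Friction and masses are not known exactly. Their poses are not given: they have to be found in the camera images.
- casting_centre (a point): Loose aluminium pedestal casting, 0.5-0.8 kg, upright, left of the fixture; point on its axis 35 mm above its underside. Foot 76 (x) by 130 (y), 14 thick. Body on it 36 (x) by 48 (y): flat sides at y +-24 up to 46 mm, round top at 70, bore along x. Grip from above across the 48, fingers closing along y, 40 mm above the underside. Turned half round it is the same.
- fixture: Fixture, bolted down: grey plate 180 (x) by 260 (y -165 to +95), 12 thick; origin on the bench under the seat, z up. Side stops at +x, end stop at +y, clamp at -y (open, its arm stands at y -105 to -140, up to 115 high). Primary face: two brass strips along x, x -75 to +36, at y -42 and +42, tops 18 mm above the bench. Lay the casting about 20 mm short of the stops, then slide.
- side_stops (a point): Fixture axes. Midway between the faces of the two blue side stops (fixture x +38, y 0, 25 mm above the bench). The stops stand at y -40 and +40, each 24 wide; a hook on each overhangs the seat by 10 mm, underside 36 and top 44 mm above the bench. The foot (top at 32 mm when lying on the strips) goes under the hooks only by sliding in +x.
- end_stop (a point): Fixture axes. Middle of the face of the yellow end stop (fixture x 0, y +65, 25 mm above the bench), 36 mm wide, top 40 mm above the bench. The short end of the casting's foot must touch it.
- seat (a point): Fixed point of the fixture, axes as the fixture's: where casting_centre lies once the casting is home on the strips and against all stops (fixture x 0, y 0, 53 mm above the bench), with the casting's y along the fixture's y, either way round. Friction on the strips is high (about 1): pressed down while sliding, the casting sticks; slide it under little more than its own weight.
- clamp_pivot (a point): Hinge axis of the clamp handle, fixed in the fixture at x 0, y -145, 34 mm above the bench; the axis is parallel to the fixture's x.
- clamp_grip (a point): Middle of the clamp handle's red grip, 75 mm from clamp_pivot, on its -y side. The handle is a straight bar from the pivot to 97 mm out; the grip (35 to 97 mm out) is 24 mm wide (x) and 16 mm thick. Press it down from above with closed fingertips, following its arc in the fixture's y-z plane.
- clamp_handle (a joint): Angle of the clamp handle, rad: 0 = open, pointing 0.95 rad above horizontal towards fixture -y; grows as it is pressed down, to the end stop at 0.82. A spring resists (about 9 N at the grip, falling) up to dead centre at 0.55, then snaps it down and holds it locked; let go well before, it springs open. The clamp arm follows; its foot comes down on the casting's foot at fixture y -48 with 2 N.
- blue_tote: Bystander: open blue plastic tote 140 x 220 x 80 mm, origin under its centre.
- spanner: Bystander: steel spanner 200 mm long, lying flat.
- grease_jar: Bystander: orange jar, 68 mm across, 90 mm high, origin under its centre.
- pipe_collar: Bystander: grey steel ring 84 mm across, 30 mm high, origin under its centre.
Not all that is in view belongs to the job. Of the things shaped like the part that bears casting_centre, the aluminium one is meant.

How it is judged:
On the way:
1. the casting lies flat on the strips against both side stops and the end stop while the clamp is still open (x of casting_centre in the frame of seat between -0.002 and 0.002 m and y of casting_centre in the frame of seat between -0.002 and 0.002 m and z of casting_centre in the frame of seat between -0.002 and 0.002 m and angle between the y axis of casting_centre and the y axis of seat, either way round below 0.02 rad and angle between casting_centre's own z axis and vertical below 0.02 rad and value of joint clamp_handle below 0.25 rad), for 0.2 s.
At the end, for the whole second after the job is handed in: The casting is still home: within 2 mm of the seat along and across (touching both side stops and the end stop), flat on the rest strips within 2 mm, square within 0.02 rad, at rest; and the clamp handle is down past centre (joint above 0.755 rad) (x of casting_centre in the frame of seat between -0.002 and 0.002 m and y of casting_centre in the frame of seat between -0.002 and 0.002 m and z of casting_centre in the frame of seat between -0.002 and 0.002 m and angle between the y axis of casting_centre and the y axis of seat, either way round below 0.02 rad and angle between casting_centre's own z axis and vertical below 0.02 rad and value of joint clamp_handle above 0.755 rad and linear speed of casting below 0.01 m/s).
It fails at once if the casting is tipped over (more than 0.6 rad) (angle between casting_centre's own z axis and vertical above 0.6 rad).
It fails at once if the blue tote is moved more than 25 mm (distance of blue_tote from where it was at the start of the episode above 0.025 m).
It fails at once if the spanner is moved more than 25 mm (distance of spanner from where it was at the start of the episode above 0.025 m).
It fails at once if the grease jar is moved more than 25 mm (distance of grease_jar from where it was at the start of the episode above 0.025 m).
It fails at once if the pipe collar is moved more than 25 mm (distance of pipe_collar from where it was at the start of the episode above 0.025 m).
It also fails if it takes over 64 s, if anything falls off the work surface, if the arm or the gripper's body presses on something with over 40 N, if the wrist force passes 120 N, or if a joint passes its speed limit or range.

ROBOT

A 7-joint arm with a two-finger parallel gripper is mounted at the origin on the work surface. World frame = base frame: x ahead of the robot, y to its left, z up, the work surface at z = 0. Lengths are in m, angles in rad, forces in N, time in s.
With the tool pointing down it reaches from about 0.425 to 0.925 m from the base axis. Payload 6.8 kg.
Tool frame: the origin (TCP) lies midway between the tips of the shut fingers; the grasp point (between the pads) lies 19 mm behind it; z points along the fingers, y is the line along which they close (so a half turn about z gives the same grasp; the last joint's range is limited). The gripper opens to 88 mm and grips with 3 to 60 N. Pads are 20 mm wide; open, the fingers measure 115 mm over their backs; the gripper's body (75 mm by 178 mm) begins 61 mm behind the grasp point.
Start: joints at [1.062, 0.477, 0.022, 1.555, -0.011, 1.109, -0.083], TCP at [0.263, -0.622, 0.223] pointing down, gripper open.
Joint ranges: [-2.96, 2.96], [-0.34, 2.1], [-1.41, 1.46], [0.24, 2.44], [-1.37, 4.51], [0.17, 1.92], [-2.96, 2.96]. Speed limits (rad/s): [2.39, 2.39, 3.14, 3.14, 3.14, 3.14, 3.14].

INTERFACE

Orientations are given as a unit quaternion [w, x, y, z].
In Python, from bench import env, get_image, spot_in, cut_out, pinpoint gives the robot as it stands. The module is installed in compiled form; this text tells all that it offers.
- The arm moves only by the tool play_rows, never from a script. Its argument "increments" is a list of rows, each a list of 2 entries, a list of its own where there are three numbers: the shift along the tool's x, y, z in units of 50 mm (1.0 is 50 mm), then the turn, a rotation vector about the tool's x, y, z in units of 5 degrees (1.0 is 5 degrees). In form: [[[tx, ty, tz], [rx, ry, rz]], ...]. A call has 1 to 5 rows; each row is the pose to reach, as a shift and turn from the pose commanded when the call began, along the tool's axes at that moment; what a row does not reach only later rows make up. A row lasts 1/10 s, in which the tool goes at most 50 mm and 8.59 degrees, less where a joint would pass 70% of its speed; a pose out of reach is approached as far as the arm can. A call with a gripper value outside its range is refused whole. "fingers" is the opening, from 0 (shut) to 1 (fully open), set as the call begins (left out, the last holds). The fingers move at their own pace and stop on an object; "force" is the grip in N (left out, the last holds). Time passes only in rows, so rows that repeat a pose let the fingers close. It gives the time, the measured TCP pose, the force, the opening and the grip force at its end, in the units of the state.
- env.observe(): the state, without advancing time (a new reading comes with each control period).
- get_image(name): name is "side" or "top"; returns a dict with "img" (420x560x3 uint8, red, green, blue), "range_z" (420x560 float32, m along the optical axis (not along the pixel's ray), 0 where there is no reading), "fx", "fy", "cx", "cy" (pixels), "eye" and "rotation" of the camera in the world. Camera axes: x right, y down, z forward; pixel columns grow to the right and rows downward; lengths in m; the calibration is good to about 2 mm. A picture is of the moment at which its call begins.
- env.job_done(): hands the job in; it is judged then, once.
Trained networks look in the newest picture that a camera, given by its name, has taken for a name from the list of things; names that differ only in an ending like _2 or _b are one class to them, and where a whole thing is asked for, a point or a joint stands for the part that bears it (a point fixed in the world has none). Each returns a list of dicts, best first, with "confidence" (0 to 1); they miss things now and then, are a little off and sometimes report something else, mostly with a low value. They report only what shows in the picture. A call takes as long as a camera call. They do not tell look-alikes from the thing itself.
- spot_in(camera, name): "position" ([x, y, z] in m, in world coordinates, good to about 4 mm: the middle of the surface that is visible of it).
- cut_out(camera, name): "mask" (420x560 bool, what is visible of it).
- pinpoint(camera, name): "position" ([x, y, z] in m, in world coordinates, good to about 4 mm: a listed point, or the origin of a listed thing).
The state is a dict: "clock": time; "joint_positions": joint angles; "joint_vel": joint speeds; "effort": joint torques, N m; "tool_pos": TCP position; "tool_rot": TCP orientation; "contact_force": force on the tool from outside, world axes, zero at the start; "wrist_torque": the same for the moment, N m; "gripper_width": finger opening in m; "gripper_force": force on a finger pad.
Only numpy, scipy, OpenCV 4.12 (cv2) and the standard library are available. Lean on these libraries where they do the work, as an engineer would, in place of code of your own. Each camera call takes 0.05 s, during which the arm holds its last target. There are 200 camera calls.

## Working session

There is one attempt and no reset: what is moved stays moved. The work goes in short steps, Python scripts to look and compute and a tool call to move; the robot and the scene stay as the last step left them, time stands still between calls to the robot, and variables do not carry over. Pictures are saved under pics/ and viewed, at most 10 in all, crops included, and the job is handed in when it is done.

Besides the shell and the picture viewer there is one more tool, called after "Emit:" as name([rows], argument=value, ...), one row to a line, values as JSON. play_rows: Moves the arm, as the interface text tells. Its arguments: {"type":"object","properties":{"increments":{"type":"array","items":{"type":"array"}},"fingers":{"type":"number"},"force":{"type":"number"}},"required":["increments"]}

```bash
mkdir -p pics; python3 - <<'E'
from bench import *
import cv2,numpy as np
s=env.observe(); print(s['clock'],s['tool_pos'],s['tool_rot'],s['gripper_width'],s['contact_force'])
for c in('top','side'):
    g=get_image(c); cv2.imwrite(f'pics/{c}0.png',g['img'][:,:,::-1]); print(c,g['fx'],g['cx'],g['cy'],g['eye'],np.round(g['rotation'],3).tolist())
    np.savez(f'{c}0.npz',**g)
    for n in ['casting_centre','fixture','side_stops','end_stop','seat','clamp_pivot','clamp_grip','blue_tote','spanner','grease_jar','pipe_collar']:
        print(n,[(np.round(p['position'],4).tolist(),round(p['confidence'],2)) for p in pinpoint(c,n)[:3]])
E
```

```text
0.0 [ 0.26309216 -0.62097865  0.22168844] [-8.63346822e-04  9.79984696e-01  1.99070803e-01 -2.57487845e-04] 0.08765880231389561 [-0.21667958  0.49723845  0.46937527]
top 379.20233332099394 275.15476066948315 204.34520285159397 [0.33451425 0.07334873 1.25489987] [-0.062, 0.713, -0.696, 0.052]
casting_centre [([0.3531, 0.3946, 0.0343], 0.94), ([0.5248, 0.5304, 0.0353], 0.92), ([0.5168, 0.2926, 0.0338], 0.84)]
fixture [([0.5154, -0.0447, -0.0007], 0.82)]
side_stops [([0.5556, -0.0391, 0.0286], 0.85)]
end_stop [([0.5025, 0.0191, 0.0233], 0.98)]
seat [([0.5152, -0.0434, 0.0539], 0.59)]
clamp_pivot [([0.5308, -0.184, 0.0338], 0.76)]
clamp_grip [([0.5427, -0.228, 0.0984], 0.5)]
blue_tote [([0.7311, 0.27, -0.0022], 0.89)]
spanner [([0.7814, 0.0277, 0.0013], 0.74)]
grease_jar [([0.6905, -0.3417, 0.0015], 0.97)]
pipe_collar [([0.2825, 0.2281, 0.0015], 0.71)]
side 401.43945492886826 282.22828043086673 209.7900515004516 [0.46711978 0.82360054 0.91162577] [0.014, -0.028, 0.931, -0.363]
casting_centre [([0.5186, 0.2941, 0.0302], 0.81), ([0.5187, 0.5287, 0.035], 0.73), ([0.35, 0.3877, 0.0325], 0.65)]
fixture [([0.5146, -0.0454, -0.002], 0.72)]
side_stops [([0.5485, -0.035, 0.0265], 0.94)]
end_stop [([0.5055, 0.0206, 0.0239], 0.56)]
seat [([0.5168, -0.0476, 0.0521], 0.85)]
clamp_pivot [([0.5343, -0.1909, 0.0369], 0.62)]
clamp_grip [([0.5392, -0.2282, 0.096], 0.49)]
blue_tote [([0.7282, 0.2709, 0.0055], 0.59), ([0.5342, -0.188, 0.0382], 0.41)]
spanner [([0.7828, 0.0347, 0.0012], 0.86)]
grease_jar [([0.6852, -0.3464, 0.0004], 0.8)]
pipe_collar [([0.5148, -0.0474, 0.0521], 0.67), ([0.2869, 0.225, 0.001], 0.6)]
```

View pics/top0.png

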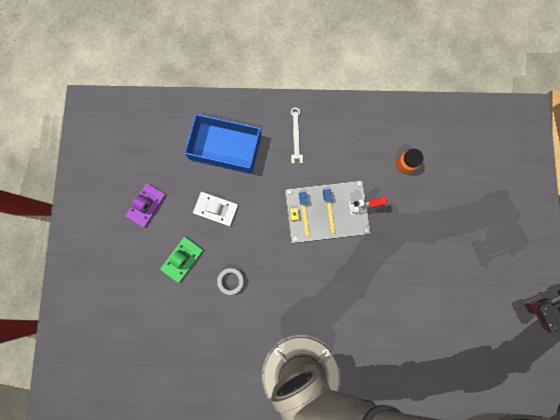

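View pics/side0.png

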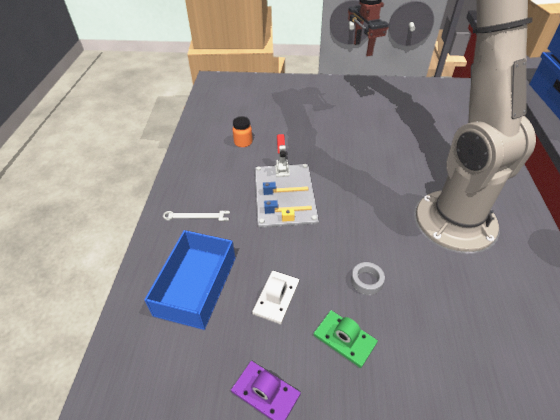

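The top view shows the aluminium pedestal (white-grey) at pixel (215,209), with green and purple look-alikes at (182,259) and (145,205). The fixture plate is centred near (328,211), and the red handle is at (377,203). The side view shows the casting at (277,296) and the fixture at (286,195). Next I fit the poses from the point clouds.

```bash
cat > h.py <<'E'
import numpy as np,cv2
def cloud(g):
    v,u=np.mgrid[0:420,0:560]; z=g['range_z']
    p=np.stack([(u-g['cx'])/g['fx']*z,(v-g['cy'])/g['fy']*z,z],-1)
    return p@np.array(g['rotation']).T+g['eye']
def rect(P):
    (c,wh,a)=cv2.minAreaRect((P[:,:2]*1000).astype(np.float32)); return np.round(c,1),np.round(wh,1),round(a,2)
def near(P,c,r): return np.hypot(P[...,0]-c[0],P[...,1]-c[1])<r
E
python3 - <<'E'
from h import *
for c in('top','side'):
    g=dict(np.load(f'{c}0.npz')); R=np.array(g['rotation']); 
    if c=='top': print(R.shape, R)
    P=cloud(g); hsv=cv2.cvtColor(g['img'],cv2.COLOR_RGB2HSV).astype(int); H,S,V=[hsv[...,i] for i in range(3)]; ok=g['range_z']>0
    b=ok&near(P,(0.53,0.1),.05); print(c,'bench z',np.median(P[ok&near(P,(.6,.12),.03)][:,2]))
    m=ok&near(P,(.517,.293),.085)&(P[...,2]>.007); Q=P[m]; print('casting',rect(Q),'foot',rect(Q[Q[:,2]<.02]),'zfoot',np.median(Q[Q[:,2]<.02][:,2]),'ztop',np.percentile(Q[:,2],98),'top xy',np.round(Q[Q[:,2]>.05].mean(0),4))
    m=ok&near(P,(.515,-.08),.165)&(P[...,2]>.006)&(P[...,2]<.016); Q=P[m]; print('plate',rect(Q),np.median(Q[:,2]))
    F=near(P,(.515,-.08),.2)&ok
    bl=F&(H>100)&(H<130)&(S>120); Q=P[bl]; 
    lab=cv2.connectedComponentsWithStats(bl.astype(np.uint8))
    for i in range(1,lab[0]):
        Q=P[lab[1]==i]; 
        if len(Q)>10: print('blue',len(Q),np.round(Q.mean(0),4),rect(Q),Q[:,2].max())
    ye=F&(H>15)&(H<32)&(S>110); lab=cv2.connectedComponentsWithStats(ye.astype(np.uint8))
    for i in range(1,lab[0]):
        Q=P[lab[1]==i]
        if len(Q)>10: print('yel',len(Q),np.round(Q.mean(0),4),rect(Q),np.median(Q[:,2]))
    re=F&((H<6)|(H>174))&(S>150); Q=P[re]; print('red',len(Q),np.round(Q.mean(0),4),rect(Q),Q[:,2].min(),Q[:,2].max())
E
```

```text
(4,) [-0.06243423  0.71334866 -0.69611101  0.0516248 ]Traceback (most recent call last):
  File "<stdin>", line 5, in <module>
  File "h.py", line 5, in cloud
    return p@np.array(g['rotation']).T+g['eye']
           ~^~~~~~~~~~~~~~~~~~~~~~~~~~
ValueError: matmul: Input operand 1 has a mismatch in its core dimension 0, with gufunc signature (n?,k),(k,m?)->(n?,m?) (size 4 is different from 3)
```

Rotation is a quaternion (w,x,y,z).

```bash
sed -i 's/np.array(g\[.rotation.\]).T/RQ(g["rotation"]).T/; 1a from scipy.spatial.transform import Rotation\ndef RQ(q): return Rotation.from_quat(np.roll(q,-1)).as_matrix()' h.py
cat > m.py <<'E'
from h import *
for c in('top','side'):
    g=dict(np.load(f'{c}0.npz'))
    P=cloud(g); hsv=cv2.cvtColor(g['img'],cv2.COLOR_RGB2HSV).astype(int); H,S,V=[hsv[...,i] for i in range(3)]; ok=g['range_z']>0
    print(c,'bench z',np.median(P[ok&near(P,(.6,.12),.03)][:,2]))
    m=ok&near(P,(.517,.293),.085)&(P[...,2]>.007); Q=P[m]; print('casting',rect(Q),'foot',rect(Q[Q[:,2]<.02]),'zfoot',np.median(Q[Q[:,2]<.02][:,2]),'ztop',np.percentile(Q[:,2],98),'top xy',np.round(Q[Q[:,2]>.05].mean(0),4))
    m=ok&near(P,(.515,-.08),.165)&(P[...,2]>.006)&(P[...,2]<.016); Q=P[m]; print('plate',rect(Q),np.median(Q[:,2]))
    F=near(P,(.515,-.08),.2)&ok
    for n,k in(('blue',F&(H>100)&(H<130)&(S>120)&(V>90)),('yel',F&(H>12)&(H<35)&(S>110)),('red',F&((H<6)|(H>174))&(S>150))):
        lab=cv2.connectedComponentsWithStats(k.astype(np.uint8))
        for i in range(1,lab[0]):
            Q=P[lab[1]==i]
            if len(Q)>10: print(n,len(Q),np.round(Q.mean(0),4),rect(Q),np.round(np.percentile(Q[:,2],[3,50,97]),4))
E
python3 m.py
```

```text
top bench z 4.0461688475490476e-05
casting (array([524.2, 291.5]), array([131.1,  89.3]), 72.04) foot (array([524.2, 291.5]), array([131.1,  89.3]), 72.04) zfoot 0.014239277438844677 ztop 0.07129497041468993 top xy [0.5162 0.2911 0.0652]
plate (array([518. , -86.4]), array([317.9, 277.3]), 74.98) 0.011990248382306001
blue 69 [ 0.5651 -0.0742  0.0436] (array([567. , -74.6]), array([37. , 21.3]), 8.65) [0.038  0.044  0.0489]
blue 64 [0.5535 0.0041 0.0439] (array([555.8,   4.2]), array([38. , 21.7]), 8.63) [0.039  0.0441 0.0482]
yel 107 [ 0.4985 -0.087   0.0179] (array([498.3, -87.3]), array([101.3,  11.6]), 7.93) [0.013  0.0181 0.0218]
yel 104 [ 0.4865 -0.0043  0.0177] (array([486.6,  -4.4]), array([100.4,  10.8]), 8.22) [0.0134 0.0178 0.0215]
yel 75 [0.5017 0.0329 0.0379] (array([505.1,  33. ]), array([40.5, 22. ]), 9.02) [0.0113 0.0401 0.0438]
red 131 [ 0.5388 -0.2218  0.0955] (array([ 539.5, -223.8]), array([23.6, 43. ]), 7.94) [0.0689 0.0971 0.1155]
side bench z 0.0022999558487067917
casting (array([533.5, 294.3]), array([141. , 104.2]), 71.7) foot (array([533.5, 294.3]), array([141. , 104.2]), 71.7) zfoot 0.015938486470199187 ztop 0.07205760880137625 top xy [0.5198 0.3013 0.0656]
plate (array([520.5, -82.9]), array([301.9, 312.4]), 22.93) 0.013687892392909018
blue 97 [ 0.5698 -0.0672  0.038 ] (array([569.6, -71.4]), array([34.4, 21.8]), 5.44) [0.0198 0.0417 0.0488]
blue 108 [0.5575 0.0121 0.0379] (array([557.4,   6.9]), array([34.4, 22.7]), 7.52) [0.0182 0.0418 0.0498]
yel 34 [ 0.5307 -0.0784  0.0189] (array([528.2, -78.2]), array([50.6,  9.1]), 2.78) [0.0145 0.019  0.0223]
yel 28 [ 0.4729 -0.0865  0.0185] (array([473.1, -87.1]), array([47.9,  9.3]), 5.32) [0.0136 0.0186 0.0218]
yel 186 [0.5009 0.0277 0.0302] (array([488.9,  19.7]), array([106.8,  50.8]), 6.65) [0.0143 0.0296 0.0449]
red 77 [ 0.5428 -0.2245  0.1023] (array([ 540.7, -220.7]), array([22.8, 33.7]), 11.06) [0.0805 0.104  0.1169]
```

```bash
cat > fit.py <<'E'
from h import *
from scipy.optimize import minimize
def rays(g,z0):
    v,u=np.mgrid[0:420,0:560]; d=np.stack([(u-g['cx'])/g['fx'],(v-g['cy'])/g['fy'],np.ones(u.shape)],-1)@RQ(g['rotation']).T
    e=np.array(g['eye']); return (e+d*((z0-e[2])/d[...,2])[...,None])[...,:2]
def fitrect(g,P,guess,z,hx,hy,lo,hi):
    # rectangle at height z: pixels inside with surface height in (lo,hi) count for, others against
    X=rays(g,z); n=near(X,guess,.11); X=X[n]; h=P[...,2][n]; m=((h>lo)&(h<hi)).astype(float)*2-1
    sg=lambda t: 1/(1+np.exp(-t/.0012))
    def f(p):
        c,s=np.cos(p[2]),np.sin(p[2]); d=X-p[:2]; a=d@[c,s]; b=d@[-s,c]
        return -np.sum(m*sg(hx-abs(a))*sg(hy-abs(b)))
    r=min((minimize(f,[guess[0],guess[1],t],method='Nelder-Mead',options=dict(xatol=1e-5,fatol=1e-3,initial_simplex=[[guess[0],guess[1],t],[guess[0]+.01,guess[1],t],[guess[0],guess[1]+.01,t],[guess[0],guess[1],t+.1]])) for t in guess[2]),key=lambda r:r.fun)
    return np.round(r.x,4),round(r.fun,1)
E
python3 - <<'E'
from fit import *
for c,dz in(('top',0),('side',.0019)):
    g=dict(np.load(f'{c}0.npz')); P=cloud(g); P[...,2]-=dz
    print(c,'casting',fitrect(g,P,(.518,.293,(-.45,-.3,-.15)),.014+dz,.038,.065,.008,.09))
    k=near(P,(.518,.293),.04)&(P[...,2]>.064); Q=P[k]; print('crest',Q.mean(0), rect(Q))
    # plate centre is fixture y -35
    X=fitrect(g,P,(.520,-.077,(.1,.18)),.012+dz,.09,.13,.007,.13); p=X[0]; print('plate',X,'origin',p[:2]+.035*np.array([-np.sin(p[2]),np.cos(p[2])]))
E
```

```text
top casting (array([ 0.5177,  0.2931, -0.3142]), np.float64(-801.7))
crest [0.51754417 0.29360608 0.06871699] (array([517.5, 291.8]), array([35.4, 36.1]), 71.51)
plate (array([ 0.5181, -0.0772,  0.1392]), np.float64(-2987.6)) origin [ 0.51324372 -0.04253854]
side casting (array([ 0.5191,  0.2954, -0.309 ]), np.float64(-1281.5))
crest [0.51916706 0.29663491 0.0683801 ] (array([519.3, 295.6]), array([33.4, 37. ]), 74.45)
plate (array([ 0.5201, -0.0776,  0.1413]), np.float64(-2400.6)) origin [ 0.51517094 -0.04294882]
```

```bash
cat > go.py <<'E'
# print shift/turn units from a chain of world poses x,y,z,azimuth of tool x (deg); first start = measured pose
from h import *
def plan(start,targets):
    p,R=start
    for t in targets:
        q=np.array(t[:3]); a=np.radians(t[3]); S=np.array([[np.cos(a),np.sin(a),0],[np.sin(a),-np.cos(a),0],[0,0,-1]]).astype(float)
        print(t,np.round(R.T@(q-p)/.05,3).tolist(),np.round(np.degrees(Rotation.from_matrix(R.T@S).as_rotvec())/5,2).tolist()); p,R=q,S
def now():
    from bench import env
    s=env.observe(); return np.array(s['tool_pos']),RQ(s['tool_rot'])
def fix(x,y): # fixture -> world
    c,s=np.cos(.141),np.sin(.141); return .515+c*x-s*y, -.0425+s*x+c*y
E
python3 -c "
from go import *
plan(now(),[(.42,-.43,.25,55),(.53,-.21,.26,85),(.55,.03,.26,115),(.53,.25,.24,145),(.518,.294,.13,162.1)])"
```

```text
(0.42, -0.43, 0.25, 55) [4.379, -2.305, -0.547] [-0.0, -0.0, -6.41]
(0.53, -0.21, 0.26, 85) [4.866, -0.722, -0.2] [0.0, 0.0, -6.0]
(0.55, 0.03, 0.26, 115) [4.817, -0.02, 0.0] [0.0, 0.0, -6.0]
(0.53, 0.25, 0.24, 145) [4.157, 1.497, 0.4] [0.0, 0.0, -6.0]
(0.518, 0.294, 0.13, 162.1) [0.701, 0.583, 2.2] [0.0, 0.0, -3.42]
```

Emit:
play_rows([
  [[0.88, -0.46, -0.11], [0, 0, -1.28]],
  [[1.75, -0.92, -0.22], [0, 0, -2.56]],
  [[2.63, -1.38, -0.33], [0, 0, -3.85]],
  [[3.5, -1.84, -0.44], [0, 0, -5.13]],
  [[4.38, -2.3, -0.55], [0, 0, -6.4]],
], fingers=1, force=25)

```text
clock: 1.7
tool_pos: [0.4211, -0.4287, 0.2507]
tool_rot: [0.0, 0.886, 0.463, 0.0]
contact_force: [0.9, 0.1, -0.1]
gripper_width: 0.0881
gripper_force: 0.0
```

Emit:
play_rows([
  [[0.97, -0.14, -0.04], [0, 0, -1.2]],
  [[1.95, -0.29, -0.08], [0, 0, -2.4]],
  [[2.92, -0.43, -0.12], [0, 0, -3.6]],
  [[3.89, -0.58, -0.16], [0, 0, -4.8]],
  [[4.86, -0.72, -0.2], [0, 0, -6.0]],
])

```text
clock: 2.2
tool_pos: [0.5307, -0.2088, 0.2606]
tool_rot: [0.0, 0.736, 0.677, 0.0]
contact_force: [0.8, -0.6, -1.0]
gripper_width: 0.088
gripper_force: 0.0
```

Emit:
play_rows([
  [[0.96, 0, 0], [0, 0, -1.2]],
  [[1.93, 0, 0], [0, 0, -2.4]],
  [[2.89, 0, 0], [0, 0, -3.6]],
  [[3.85, 0, 0], [0, 0, -4.8]],
  [[4.82, 0, 0], [0, 0, -6.0]],
])

```text
clock: 2.7
tool_pos: [0.5513, 0.0311, 0.2605]
tool_rot: [0.0, 0.536, 0.844, 0.0]
contact_force: [1.3, -0.5, -0.8]
gripper_width: 0.0876
gripper_force: 0.0
```

Emit:
play_rows([
  [[0.83, 0.3, 0.08], [0, 0, -1.2]],
  [[1.66, 0.6, 0.16], [0, 0, -2.4]],
  [[2.5, 0.9, 0.24], [0, 0, -3.6]],
  [[3.33, 1.2, 0.32], [0, 0, -4.8]],
  [[4.16, 1.5, 0.4], [0, 0, -6.0]],
])

```text
clock: 3.2
tool_pos: [0.5314, 0.2512, 0.2403]
tool_rot: [0.0, 0.299, 0.954, 0.0]
contact_force: [0.0, -0.9, -0.4]
gripper_width: 0.0879
gripper_force: 0.0
```

Emit:
play_rows([
  [[0.2, 0.15, 0.5], [0, 0, -0.9]],
  [[0.4, 0.3, 1.0], [0, 0, -1.8]],
  [[0.55, 0.45, 1.5], [0, 0, -2.6]],
  [[0.7, 0.58, 2.0], [0, 0, -3.42]],
  [[0.7, 0.58, 2.2], [0, 0, -3.42]],
])

```text
clock: 3.7
tool_pos: [0.518, 0.2941, 0.128]
tool_rot: [-0.001, 0.155, 0.988, -0.001]
contact_force: [0.1, -0.4, -1.1]
gripper_width: 0.0877
gripper_force: 0.0
```

```bash
python3 - <<'E'
from bench import *
import cv2,numpy as np
a=get_image('top')['img'][150:280,150:290]; b=get_image('side')['img'][230:360,200:340]
cv2.imwrite('pics/above.png',cv2.resize(np.hstack([a,b]),None,fx=2.8,fy=2.8)[:,:,::-1])
E
```

```text
(no output)
```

View pics/above.png

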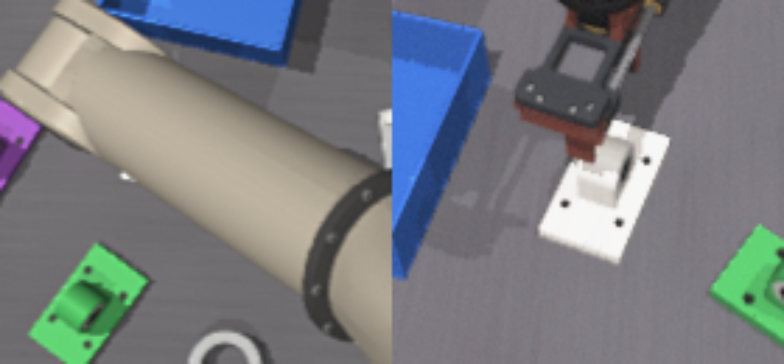

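The side crop shows the fingers straddling the body at about (590,170) with the pads square to its flats. The arm hides the top view. Descending now.

Emit:
play_rows([
  [[0, 0, 0.6], [0, 0, 0]],
  [[0, 0, 1.2], [0, 0, 0]],
  [[0, 0, 1.7], [0, 0, 0]],
  [[0, 0, 2.0], [0, 0, 0]],
  [[0, 0, 2.11], [0, 0, 0]],
])

```text
clock: 4.3
tool_pos: [0.52, 0.2928, 0.0243]
tool_rot: [0.0, 0.157, 0.988, -0.0]
contact_force: [-0.7, 0.0, 0.2]
gripper_width: 0.0878
gripper_force: 0.0
```

Emit:
play_rows([
  [[0, 0, 0], [0, 0, 0]],
  [[0, 0, 0], [0, 0, 0]],
  [[0, 0, 0], [0, 0, 0]],
  [[0, 0, 0], [0, 0, 0]],
  [[0, 0, 0], [0, 0, 0]],
], fingers=0, force=25)

```text
clock: 4.8
tool_pos: [0.5199, 0.2937, 0.0252]
tool_rot: [0.0, 0.156, 0.988, 0.0]
contact_force: [-0.6, 0.7, 0.0]
gripper_width: 0.051
gripper_force: 0.0
```

Emit:
play_rows([
  [[0, 0, 0.04], [0, 0, 0]],
  [[0, 0, 0.04], [0, 0, 0]],
  [[0, 0, 0.04], [0, 0, 0]],
  [[0, 0, 0.04], [0, 0, 0]],
  [[0, 0, 0.04], [0, 0, 0]],
])

```text
clock: 5.3
tool_pos: [0.5199, 0.2936, 0.0244]
tool_rot: [0.001, 0.156, 0.988, -0.0]
contact_force: [-4.7, -3.7, 15.2]
gripper_width: 0.0477
gripper_force: 25.0
```

Emit:
play_rows([
  [[0, 0, 0], [0, 0, 0]],
  [[0, 0, -0.2], [0, 0, 0]],
  [[0, 0, -0.4], [0, 0, 0]],
  [[0, 0, -0.6], [0, 0, 0]],
  [[0, 0, -0.6], [0, 0, 0]],
])

```text
clock: 5.8
tool_pos: [0.5203, 0.2942, 0.0541]
tool_rot: [0.001, 0.156, 0.988, 0.001]
contact_force: [0.6, 1.4, -4.8]
gripper_width: 0.0481
gripper_force: 25.0
```

```bash
python3 - <<'E'
from bench import *
from fit import *
s=env.observe(); print(s['tool_pos'],s['contact_force'],s['wrist_torque'],s['gripper_width'],s['gripper_force'])
g=get_image('side'); cv2.imwrite('pics/lift.png',cv2.resize(g['img'][200:370,180:360],None,fx=3,fy=3)[:,:,::-1])
E
```

```text
[0.52027364 0.29417172 0.05408766] [ 0.60461369  1.39943532 -4.76874247] [ 0.09987099 -0.19155921  0.00452262] 0.04808042127802627 24.998230542987585
```

View pics/lift.png

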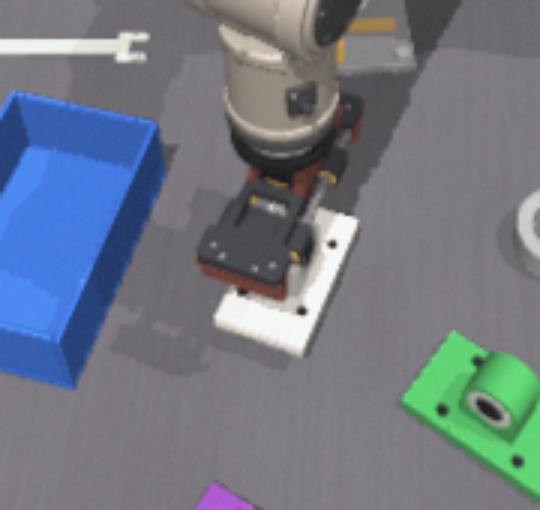

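The casting hangs level in the gripper, foot clear of the bench at about (290,290) in the crop. Next is the carry to the fixture.

```bash
python3 -c "
from go import *
f=fix(-.020,-.010); print(f)
plan(now(),[(.522,.25,.13,166),(.515,.09,.14,178),(*f,.13,188.08),(*f,.07,188.08)])"
```

```text
(np.float64(0.4966038134467728), np.float64(-0.055211424794210165))
(0.522, 0.25, 0.13, 166) [-0.31, -0.819, -1.534] [0.01, 0.01, -0.79]
(0.515, 0.09, 0.14, 178) [-0.638, -3.139, -0.2] [0.0, 0.0, -2.4]
(np.float64(0.4966038134467728), np.float64(-0.055211424794210165), 0.13, 188.08) [0.266, -2.915, 0.2] [0.0, 0.0, -2.02]
(np.float64(0.4966038134467728), np.float64(-0.055211424794210165), 0.07, 188.08) [0.0, 0.0, 1.2] [0.0, 0.0, 0.0]
```

Emit:
play_rows([
  [[0, 0, -0.3], [0, 0, 0]],
  [[-0.05, -0.1, -0.75], [0, 0, -0.2]],
  [[-0.15, -0.35, -1.2], [0, 0, -0.4]],
  [[-0.25, -0.6, -1.45], [0, 0, -0.6]],
  [[-0.31, -0.82, -1.53], [0, 0, -0.8]],
])

```text
clock: 6.35
tool_pos: [0.5225, 0.2497, 0.1314]
tool_rot: [0.001, 0.121, 0.993, 0.001]
contact_force: [-0.0, -0.4, -6.7]
gripper_width: 0.0477
gripper_force: 25.0
```

Emit:
play_rows([
  [[-0.13, -0.6, -0.04], [0, 0, -0.48]],
  [[-0.26, -1.25, -0.08], [0, 0, -0.96]],
  [[-0.38, -1.9, -0.12], [0, 0, -1.44]],
  [[-0.51, -2.55, -0.16], [0, 0, -1.92]],
  [[-0.64, -3.14, -0.2], [0, 0, -2.4]],
])

```text
clock: 6.85
tool_pos: [0.5144, 0.088, 0.1397]
tool_rot: [-0.0, 0.016, 1.0, -0.0]
contact_force: [-0.6, -0.6, -5.0]
gripper_width: 0.0478
gripper_force: 25.0
```

Emit:
play_rows([
  [[0.05, -0.7, 0], [0, 0, -0.4]],
  [[0.1, -1.4, 0], [0, 0, -0.8]],
  [[0.16, -2.1, 0], [0, 0, -1.2]],
  [[0.22, -2.6, 0.1], [0, 0, -1.6]],
  [[0.27, -2.91, 0.2], [0, 0, -2.02]],
])

```text
clock: 7.35
tool_pos: [0.496, -0.058, 0.1295]
tool_rot: [-0.0, -0.07, 0.998, -0.001]
contact_force: [0.1, -0.4, -5.9]
gripper_width: 0.0477
gripper_force: 25.0
```

```bash
python3 - <<'E'
from bench import *
from go import *
s=env.observe(); print(s['clock'],s['contact_force'],s['gripper_width'])
f=fix(-.020,-.010); plan(now(),[(*f,.07,188.08)])
g=get_image('side'); cv2.imwrite('pics/over.png',cv2.resize(g['img'][100:250,200:380],None,fx=4,fy=4)[:,:,::-1])
E
```

```text
7.35 [ 0.09568827 -0.36589044 -5.85915057] 0.047737456293627356
(np.float64(0.4966038134467728), np.float64(-0.055211424794210165), 0.07, 188.08) [-0.021, 0.056, 1.19] [-0.02, -0.0, 0.0]
```

View pics/over.png

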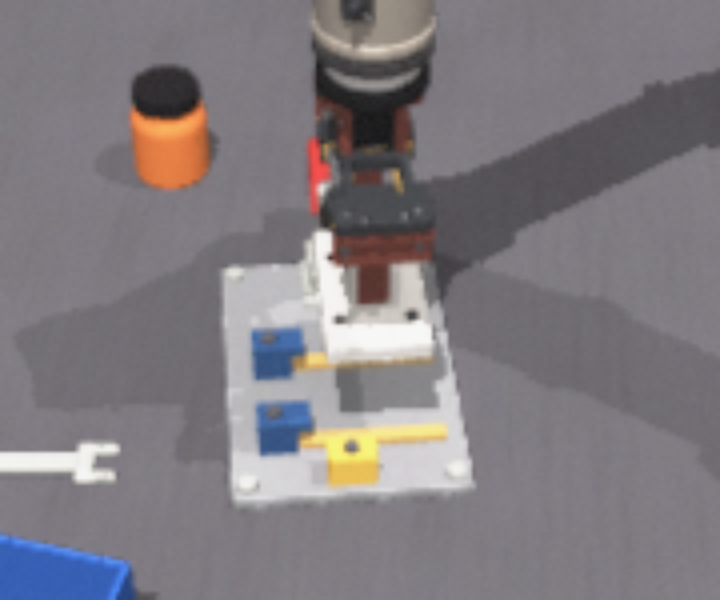

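The side crop shows the casting hanging over the strips at (380,290), square to the fixture. The two blue stops are at (275,390) and the yellow stop at (352,458), with clear space ahead of it. Lowering.

Emit:
play_rows([
  [[-0.02, 0.06, 0.3], [0, 0, 0]],
  [[-0.02, 0.06, 0.6], [0, 0, 0]],
  [[-0.02, 0.06, 0.9], [0, 0, 0]],
  [[-0.02, 0.06, 1.2], [0, 0, 0]],
  [[-0.02, 0.06, 1.4], [0, 0, 0]],
])

```text
clock: 7.9
tool_pos: [0.4963, -0.0514, 0.0573]
tool_rot: [-0.001, -0.072, 0.997, 0.0]
contact_force: [-0.7, 0.0, -4.3]
gripper_width: 0.048
gripper_force: 25.0
```

Emit:
play_rows([
  [[0, 0, 0.1], [0, 0, 0]],
  [[0, 0, 0.2], [0, 0, 0]],
  [[0, 0, 0.25], [0, 0, 0]],
  [[0, 0, 0.25], [0, 0, 0]],
])

```text
clock: 8.3
tool_pos: [0.4972, -0.0522, 0.0467]
tool_rot: [0.0, -0.071, 0.997, -0.0]
contact_force: [0.2, 1.0, -4.5]
gripper_width: 0.0481
gripper_force: 25.0
```

```bash
python3 - <<'E'
from bench import *
from fit import *
s=env.observe(); print(s['clock'],s['tool_pos'],s['contact_force'],s['wrist_torque'])
g=get_image('side'); np.savez('s1.npz',**g); P=cloud(g); P[...,2]-=.0019
for z in(.034,):
    print(fitrect(g,P,(.497,-.055,(.05,.14,.25)),z+.0019,.038,.065,z-.008,z+.3))
E
```

```text
8.3 [ 0.49719947 -0.0521521   0.04665111] [ 0.18764392  1.03242154 -4.48048546] [ 0.0996367  -0.19916691  0.01202449]
(array([ 0.4952, -0.0473,  0.1241]), np.float64(-719.5))
```

Emit:
play_rows([
  [[0, 0, 0.03], [0, 0, 0]],
  [[0, 0, 0.05], [0, 0, 0]],
  [[0, 0, 0.05], [0, 0, 0]],
])

```text
clock: 8.65
tool_pos: [0.4971, -0.0523, 0.0442]
tool_rot: [0.0, -0.071, 0.997, -0.0]
contact_force: [0.1, -0.1, -5.8]
gripper_width: 0.0474
gripper_force: 25.0
```

Emit:
play_rows([
  [[0, 0, 0.02], [0, 0, 0]],
  [[0, 0, 0.04], [0, 0, 0]],
  [[0, 0, 0.04], [0, 0, 0]],
])

```text
clock: 8.95
tool_pos: [0.4972, -0.0522, 0.0424]
tool_rot: [0.0, -0.071, 0.997, -0.0]
contact_force: [-1.2, -0.6, -0.5]
gripper_width: 0.048
gripper_force: 25.0
```

Contact with the strips came at TCP z = 0.0424, with the casting's weight now on them. Sliding toward the side stops (tool -x).

Emit:
play_rows([
  [[-0.06, 0, 0], [0, 0, 0]],
  [[-0.12, 0, 0], [0, 0, 0]],
  [[-0.18, 0, 0], [0, 0, 0]],
  [[-0.24, 0, 0], [0, 0, 0]],
  [[-0.24, 0, 0], [0, 0, 0]],
])

```text
clock: 9.45
tool_pos: [0.509, -0.0505, 0.0424]
tool_rot: [-0.0, -0.071, 0.997, -0.0]
contact_force: [-2.4, -0.3, 3.3]
gripper_width: 0.0476
gripper_force: 25.0
```

Emit:
play_rows([
  [[-0.04, 0, -0.01], [0, 0, 0]],
  [[-0.08, 0, -0.01], [0, 0, 0]],
  [[-0.08, 0, -0.01], [0, 0, 0]],
])

```text
clock: 9.75
tool_pos: [0.5135, -0.0497, 0.0425]
tool_rot: [0.0, -0.071, 0.997, 0.0]
contact_force: [0.2, 0.1, -4.0]
gripper_width: 0.0479
gripper_force: 25.0
```

Emit:
play_rows([
  [[-0.03, 0, 0], [0, 0, 0]],
  [[-0.05, 0, 0], [0, 0, 0]],
  [[-0.05, 0, 0], [0, 0, 0]],
])

```text
clock: 10.05
tool_pos: [0.5156, -0.0495, 0.0426]
tool_rot: [0.0, -0.071, 0.997, 0.0]
contact_force: [-0.1, 0.2, -5.0]
gripper_width: 0.0482
gripper_force: 25.0
```

Emit:
play_rows([
  [[-0.02, 0, 0.005], [0, 0, 0]],
  [[-0.04, 0, 0.005], [0, 0, 0]],
  [[-0.04, 0, 0.005], [0, 0, 0]],
])

```text
clock: 10.35
tool_pos: [0.5166, -0.0494, 0.0425]
tool_rot: [-0.001, -0.071, 0.997, -0.0]
contact_force: [-5.4, 0.4, 3.4]
gripper_width: 0.0479
gripper_force: 25.0
```

Emit:
play_rows([
  [[-0.02, 0, 0], [0, 0, 0]],
  [[-0.03, 0, 0], [0, 0, 0]],
  [[-0.03, 0, 0], [0, 0, 0]],
])

```text
clock: 10.65
tool_pos: [0.5167, -0.0494, 0.0425]
tool_rot: [-0.002, -0.071, 0.997, -0.001]
contact_force: [-11.0, -0.3, 9.9]
gripper_width: 0.048
gripper_force: 25.0
```

Side stops found (Fx −11 N with no further motion). I relieve a little, then slide toward the end stop (tool +y).

Emit:
play_rows([
  [[0.04, 0, -0.005], [0, 0, 0]],
  [[0.04, 0.04, -0.005], [0, 0, 0]],
  [[0.04, 0.08, -0.005], [0, 0, 0]],
  [[0.04, 0.08, -0.005], [0, 0, 0]],
])

```text
clock: 11.05
tool_pos: [0.5161, -0.0456, 0.0425]
tool_rot: [-0.0, -0.071, 0.997, -0.0]
contact_force: [-2.5, -1.6, -3.8]
gripper_width: 0.0478
gripper_force: 25.0
```

Emit:
play_rows([
  [[0, 0.02, 0], [0, 0, 0]],
  [[0, 0.04, 0], [0, 0, 0]],
  [[0, 0.04, 0], [0, 0, 0]],
])

```text
clock: 11.35
tool_pos: [0.5157, -0.0433, 0.0425]
tool_rot: [-0.0, -0.071, 0.997, -0.0]
contact_force: [-1.3, -2.3, -3.9]
gripper_width: 0.048
gripper_force: 25.0
```

Emit:
play_rows([
  [[0, 0.02, 0], [0, 0, 0]],
  [[0, 0.03, 0], [0, 0, 0]],
  [[0, 0.03, 0], [0, 0, 0]],
])

```text
clock: 11.65
tool_pos: [0.5157, -0.0429, 0.0426]
tool_rot: [-0.0, -0.071, 0.997, -0.001]
contact_force: [-3.1, -5.9, -2.6]
gripper_width: 0.048
gripper_force: 25.0
```

Emit:
play_rows([
  [[0, 0.02, 0], [0, 0, 0]],
  [[0, 0.03, 0], [0, 0, 0]],
  [[0, 0.03, 0], [0, 0, 0]],
])

```text
clock: 11.95
tool_pos: [0.5157, -0.0428, 0.0427]
tool_rot: [-0.0, -0.07, 0.998, -0.002]
contact_force: [-2.9, -8.7, -2.4]
gripper_width: 0.0479
gripper_force: 25.0
```

The end stop is touching as well. One more light push in x, then I set down and release.

Emit:
play_rows([
  [[-0.03, 0, 0], [0, 0, 0]],
  [[-0.05, 0, 0], [0, 0, 0]],
  [[-0.05, 0, 0.01], [0, 0, 0]],
  [[-0.05, 0, 0.01], [0, 0, 0]],
])

```text
clock: 12.35
tool_pos: [0.5158, -0.0429, 0.0425]
tool_rot: [-0.003, -0.07, 0.998, -0.002]
contact_force: [-12.1, -10.2, 13.4]
gripper_width: 0.0481
gripper_force: 25.0
```

Emit:
play_rows([
  [[0, 0, 0], [0, 0, 0]],
  [[0, 0, 0], [0, 0, 0]],
  [[0, 0, 0], [0, 0, 0]],
  [[0, 0, 0], [0, 0, 0]],
  [[0, 0, 0], [0, 0, 0]],
], fingers=0.8)

```text
clock: 12.85
tool_pos: [0.5185, -0.0395, 0.0423]
tool_rot: [0.0, -0.071, 0.997, 0.0]
contact_force: [-1.3, -0.4, -0.2]
gripper_width: 0.0701
gripper_force: 0.0
```

Emit:
play_rows([
  [[0, 0, -0.4], [0, 0, 0]],
  [[0, 0, -0.9], [0, 0, 0]],
  [[0, 0, -1.6], [0, 0, 0]],
  [[0, 0, -2.4], [0, 0, 0]],
  [[0, 0, -3.2], [0, 0, 0]],
])

```text
clock: 13.35
tool_pos: [0.5178, -0.0397, 0.2035]
tool_rot: [-0.0, -0.072, 0.997, 0.0]
contact_force: [1.1, -0.9, 0.0]
gripper_width: 0.0704
gripper_force: 0.0
```

Emit:
play_rows([
  [[0, -0.8, 0], [0, 0, 0]],
  [[0, -1.6, 0], [0, 0, 0]],
  [[0, -2.4, 0], [0, 0, 0]],
  [[0, -3.3, 0], [0, 0, 0]],
  [[0, -4.2, 0], [0, 0, 0]],
], fingers=0)

```text
clock: 13.85
tool_pos: [0.5481, -0.2494, 0.2023]
tool_rot: [0.0, -0.071, 0.997, -0.0]
contact_force: [0.4, 0.4, -0.9]
gripper_width: 0.0339
gripper_force: 0.0
```

```bash
python3 - <<'E'
from bench import *
from fit import *
s=env.observe(); print(s['clock'],s['tool_pos'],s['gripper_width'],s['contact_force'])
g=get_image('side'); np.savez('s2.npz',**g); P=cloud(g); P[...,2]-=.0019
h=get_image('top'); np.savez('t2.npz',**h)
im=np.hstack([cv2.resize(g['img'][130:240,235:335],(400,440)),cv2.resize(h['img'][160:260,270:370],(400,440))]); cv2.imwrite('pics/home.png',im[:,:,::-1])
for c in('side','top'):
  for n in('casting_centre','clamp_grip','clamp_pivot'): print(c,n,[(np.round(p['position'],4).tolist(),round(p['confidence'],2)) for p in pinpoint(c,n)[:4]])
for z in (.032,): print(fitrect(g,P,(.515,-.0425,(.05,.14,.25)),z+.0019,.038,.065,z-.006,z+.3))
E
```

```text
13.85 [ 0.54808003 -0.24941534  0.20233007] 0.03386377068297781 [ 0.39688928  0.42714573 -0.90511012]
side casting_centre [([0.5261, 0.5231, 0.0373], 0.94), ([0.3487, 0.3882, 0.0334], 0.92), ([0.5154, -0.0432, 0.0506], 0.79)]
side clamp_grip []
side clamp_pivot [([0.5327, -0.1885, 0.0358], 0.6)]
top casting_centre [([0.523, 0.5277, 0.0392], 0.81), ([0.512, -0.0453, 0.0528], 0.78), ([0.3489, 0.3953, 0.0338], 0.75)]
top clamp_grip []
top clamp_pivot [([0.5328, -0.1854, 0.0342], 0.68)]
(array([ 0.5158, -0.0395,  0.1466]), np.float64(-718.8))
```

View pics/home.png

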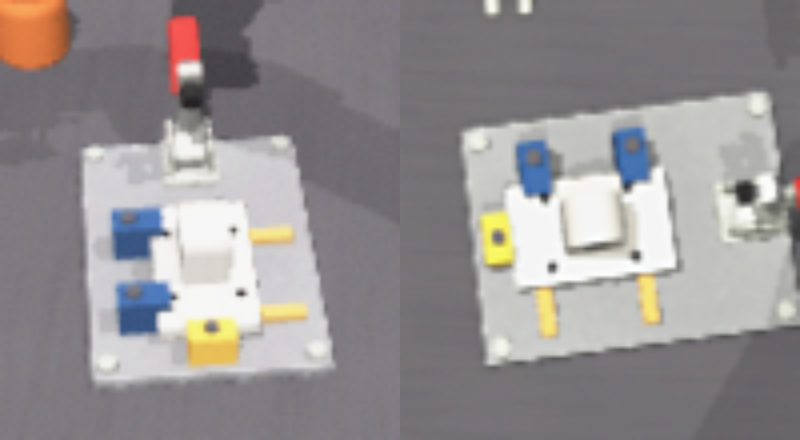

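The casting sits against both blue stops (crop (135,235) and (145,305)) and the yellow stop at (213,342). The clamp is open and the handle is red at (185,45). I'll check the seating numerically from the exposed edges.

```bash
python3 - <<'E'
from fit import *
def fr(g,P,guess,z,lo,hx=.038,hy=.065):
    X=rays(g,z); n=near(X,guess,.10); X=X[n]; h=P[...,2][n]; hsv=cv2.cvtColor(g['img'],cv2.COLOR_RGB2HSV)[n].astype(int)
    m=(h>lo)*2.-1; m[(hsv[:,1]>110)&(h>.02)]=0
    sg=lambda t:1/(1+np.exp(-t/.0012))
    def f(p):
        c,s=np.cos(p[2]),np.sin(p[2]);d=X-p[:2]
        return -np.sum(m*sg(hx-abs(d@[c,s]))*sg(hy-abs(d@[-s,c])))
    return np.round(min((minimize(f,[guess[0]+a,guess[1]+b,.14],method='Nelder-Mead',options=dict(xatol=1e-5)) for a in(-.004,.004) for b in(-.004,.004)),key=lambda r:r.fun).x,4)
for f,dz in(('t2',0),('s2',.0019)):
    g=dict(np.load(f+'.npz'));P=cloud(g);P[...,2]-=dz
    a=fr(g,P,(.515,-.0425),.032+dz,.026)
    p=fitrect(g,P,(.520,-.077,(.1,.18)),.012+dz,.09,.13,.007,.13)[0]
    o=p[:2]+.035*np.array([-np.sin(p[2]),np.cos(p[2])]); c,s=np.cos(.14),np.sin(.14); d=a[:2]-o
    k=near(P,a[:2],.075)&(P[...,2]>.026)&(P[...,2]<.037)
    print(f,'cast',a,'plate',p,'rel mm',1000*d@[c,s],1000*d@[-s,c],'footz',np.median(P[k][:,2]))
g=dict(np.load('t2.npz'));P=cloud(g);hsv=cv2.cvtColor(g['img'],cv2.COLOR_RGB2HSV)
E
```

```text
t2 cast [ 0.5132 -0.0426  0.1434] plate [ 0.5181 -0.0772  0.1394] rel mm -0.04486661349138491 -0.05475896928617379 footz 0.0320298517628157
s2 cast [ 0.5151 -0.041   0.1441] plate [ 0.5197 -0.0743  0.1414] rel mm 0.14079211906824177 -1.3838746987612898 footz 0.03233106974429524
```

The casting is home: within 0.1 mm by the top view, yaw difference 0.004 rad, foot top at 32 mm. Now I plan the clamp arc.

```bash
python3 - <<'E'
from go import *
o=np.array([.5147,-.0425]);yaw=.141;c,s=np.cos(yaw),np.sin(yaw)
W=lambda x,y:o+np.array([c*x-s*y,s*x+c*y])
p,R=now(); d=p[:2]-o; print('now fixture',d@[c,s],d@[-s,c],p[2])
w=W(0,-.172); plan((p,R),[(*w,.135,188.08)])
rc=.083
print('rows: Y,Z (m) and units from (-.172,.135): ty=+Y, tz=down')
for f in np.arange(0,.91,.1):
    th=.95-f; y=-.145-rc*np.cos(th)+.008*np.sin(th)+.0135; z=.034+rc*np.sin(th)+.008*np.cos(th)
    print(round(f,2),round(y,4),round(z,4),round((y+.172)/.05,3),round((.135-z)/.05,3))
E
```

```text
now fixture 0.004469977896818301 -0.2061982777616256 0.20240241754749022
(np.float64(0.5388717208410643), np.float64(-0.21279306477828644), 0.135, 188.08) [0.087, 0.684, 1.348] [0.0, 0.0, 0.05]
rows: Y,Z (m) and units from (-.172,.135): ty=+Y, tz=down
0.0 -0.1733 0.1062 -0.025 0.577
0.1 -0.1803 0.1016 -0.165 0.667
0.2 -0.1868 0.0964 -0.296 0.771
0.3 -0.1927 0.0906 -0.415 0.888
0.4 -0.1981 0.0842 -0.522 1.016
0.5 -0.2028 0.0773 -0.615 1.154
0.6 -0.2067 0.07 -0.694 1.3
0.7 -0.2099 0.0623 -0.759 1.454
0.8 -0.2124 0.0543 -0.807 1.614
0.9 -0.214 0.0461 -0.84 1.777
```

Emit:
play_rows([
  [[0.09, 0.5, 0], [0, 0, 0]],
  [[0.09, 0.68, 0.4], [0, 0, 0]],
  [[0.09, 0.68, 0.8], [0, 0, 0]],
  [[0.09, 0.68, 1.2], [0, 0, 0]],
  [[0.09, 0.68, 1.35], [0, 0, 0]],
], fingers=0)

```text
clock: 14.75
tool_pos: [0.5376, -0.2135, 0.1332]
tool_rot: [-0.001, -0.072, 0.997, 0.0]
contact_force: [-0.2, 0.1, 0.3]
gripper_width: 0.0005
gripper_force: 0.0
```

Emit:
play_rows([
  [[0, 0, 0.2], [0, 0, 0]],
  [[0, 0, 0.4], [0, 0, 0]],
  [[0, -0.02, 0.58], [0, 0, 0]],
  [[0, -0.16, 0.67], [0, 0, 0]],
  [[0, -0.16, 0.67], [0, 0, 0]],
])

```text
clock: 15.25
tool_pos: [0.5396, -0.2216, 0.1005]
tool_rot: [-0.0, -0.071, 0.997, 0.001]
contact_force: [-1.2, 5.8, -0.6]
gripper_width: 0.0006
gripper_force: 2.4
```

Emit:
play_rows([
  [[0, -0.07, 0.05], [0, 0, 0]],
  [[0, -0.13, 0.1], [0, 0, 0]],
  [[0, -0.19, 0.16], [0, 0, 0]],
  [[0, -0.25, 0.22], [0, 0, 0]],
  [[0, -0.25, 0.22], [0, 0, 0]],
])

```text
clock: 15.75
tool_pos: [0.5415, -0.2347, 0.09]
tool_rot: [-0.0, -0.071, 0.997, 0.001]
contact_force: [-0.8, 2.9, 0.3]
gripper_width: 0.0004
gripper_force: 1.2
```

```bash
python3 - <<'E'
from bench import *
import cv2,numpy as np
g=get_image('side')['img'];print(env.observe()['contact_force'])
cv2.imwrite('pics/press.png',cv2.resize(g[90:240,215:345],None,fx=4,fy=4)[:,:,::-1])
E
```

```text
[0.22266969 2.62990313 1.47299764]
```

View pics/press.png

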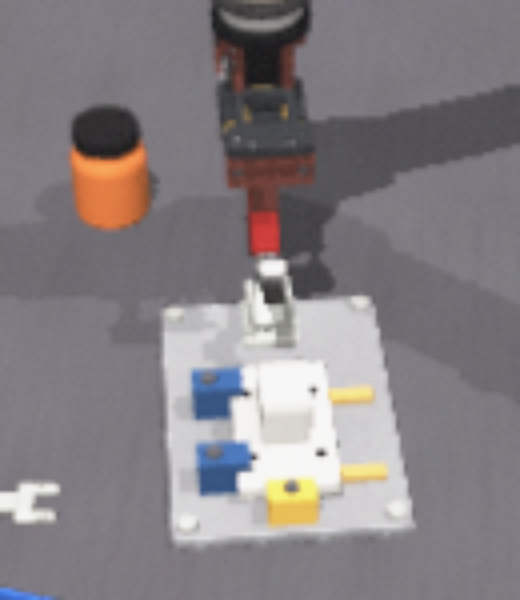

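The finger sits on the outer end of the red grip at crop (263,212). The casting is still home and the clamp arm has started to swing. I continue the arc.

Emit:
play_rows([
  [[0, -0.05, 0.07], [0, 0, 0]],
  [[0, -0.1, 0.14], [0, 0, 0]],
  [[0, -0.15, 0.2], [0, 0, 0]],
  [[0, -0.2, 0.27], [0, 0, 0]],
  [[0, -0.2, 0.27], [0, 0, 0]],
])

```text
clock: 16.3
tool_pos: [0.5428, -0.2462, 0.076]
tool_rot: [-0.0, -0.071, 0.997, -0.0]
contact_force: [-1.4, -0.5, 0.6]
gripper_width: 0.0003
gripper_force: 0.0
```

Emit:
play_rows([
  [[0, -0.04, 0.07], [0, 0, 0]],
  [[0, -0.08, 0.14], [0, 0, 0]],
  [[0, -0.11, 0.22], [0, 0, 0]],
  [[0, -0.14, 0.3], [0, 0, 0]],
  [[0, -0.14, 0.3], [0, 0, 0]],
])

```text
clock: 16.8
tool_pos: [0.5434, -0.2522, 0.0609]
tool_rot: [-0.0, -0.071, 0.997, 0.0]
contact_force: [-0.1, -0.1, 0.2]
gripper_width: 0.0003
gripper_force: 0.0
```

```bash
python3 - <<'E'
from bench import *
from h import *
g=get_image('side');P=cloud(g);hsv=cv2.cvtColor(g['img'],cv2.COLOR_RGB2HSV).astype(int)
k=near(P,(.54,-.22),.08)&((hsv[...,0]<6)|(hsv[...,0]>174))&(hsv[...,1]>180)&(hsv[...,2]>120);Q=P[k];o=np.array([.5147,-.0425])
y=(Q[:,:2]-o)@[-np.sin(.141),np.cos(.141)];print(len(Q))
for a,b in sorted(zip(y,Q[:,2]))[::5]: print(round(a,3),round(b,3),end='; ')
cv2.imwrite('pics/press2.png',cv2.resize(g['img'][90:240,215:345],None,fx=4,fy=4)[:,:,::-1])
E
```

```text
12
-0.213 0.053; -0.208 0.056; -0.181 0.048;
```

View pics/press2.png

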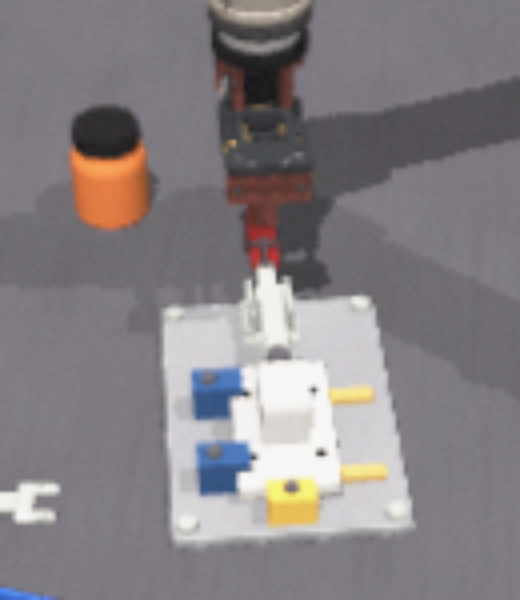

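The clamp arm now lies on the casting foot (crop (278,350)) and the handle is down and snapped over. A final press to confirm, then I lift off.

Emit:
play_rows([
  [[0, 0, 0.05], [0, 0, 0]],
  [[0, 0, 0.1], [0, 0, 0]],
  [[0, 0, 0.14], [0, 0, 0]],
  [[0, 0, 0.17], [0, 0, 0]],
  [[0, 0, 0.17], [0, 0, 0]],
])

```text
clock: 17.35
tool_pos: [0.5438, -0.252, 0.0529]
tool_rot: [-0.0, -0.071, 0.997, 0.0]
contact_force: [0.4, 0.2, 0.0]
gripper_width: 0.0005
gripper_force: 0.0
```

Emit:
play_rows([
  [[0, 0, 0.03], [0, 0, 0]],
  [[0, 0, 0.06], [0, 0, 0]],
  [[0, 0, 0.08], [0, 0, 0]],
  [[0, 0, 0.08], [0, 0, 0]],
])

```text
clock: 17.75
tool_pos: [0.5443, -0.2521, 0.0511]
tool_rot: [0.0, -0.071, 0.997, -0.001]
contact_force: [-5.7, 1.6, 16.5]
gripper_width: 0.0005
gripper_force: 8.4
```

The end stop is felt at 16 N, with z as expected for 0.82 rad. Lifting off.

Emit:
play_rows([
  [[0, 0, -0.4], [0, 0, 0]],
  [[0, 0, -1.0], [0, 0, 0]],
  [[0, 0, -1.8], [0, 0, 0]],
  [[0, 0, -2.6], [0, 0, 0]],
  [[0, 0, -3.4], [0, 0, 0]],
])

```text
clock: 18.25
tool_pos: [0.5437, -0.2518, 0.2207]
tool_rot: [-0.0, -0.071, 0.997, 0.0]
contact_force: [0.9, -0.4, -0.6]
gripper_width: 0.0004
gripper_force: 0.0
```

Emit:
play_rows([
  [[0, -0.8, 0], [0, 0, 0]],
  [[0, -1.6, 0], [0, 0, 0]],
  [[0, -2.0, 0], [0, 0, 0]],
  [[0, -2.0, 0], [0, 0, 0]],
])

```text
clock: 18.65
tool_pos: [0.5572, -0.3552, 0.2184]
tool_rot: [-0.0, -0.068, 0.998, -0.0]
contact_force: [0.2, -0.6, 0.1]
gripper_width: 0.0004
gripper_force: 0.0
```

```bash
python3 - <<'E'
from bench import *
from h import *
g=get_image('side');P=cloud(g);P[...,2]-=.0019;hsv=cv2.cvtColor(g['img'],cv2.COLOR_RGB2HSV).astype(int)
k=near(P,(.54,-.22),.08)&((hsv[...,0]<6)|(hsv[...,0]>174))&(hsv[...,1]>150)&(P[...,2]<.12);Q=P[k];o=np.array([.5147,-.0425])
y=(Q[:,:2]-o)@[-np.sin(.141),np.cos(.141)];print(len(Q),'slope angle',np.arctan(-np.polyfit(y,Q[:,2],1)[0]),y.min(),y.max(),Q[:,2].min(),Q[:,2].max())
h=get_image('top')
cv2.imwrite('pics/end.png',np.hstack([cv2.resize(g['img'][130:240,235:335],(400,440)),cv2.resize(h['img'][160:260,290:390],(400,440))])[:,:,::-1])
E
```

```text
69 slope angle 0.08652237365752583 -0.24321337353507497 -0.1784687058733099 0.00022048152801169732 0.056971796968115954
```

View pics/end.png

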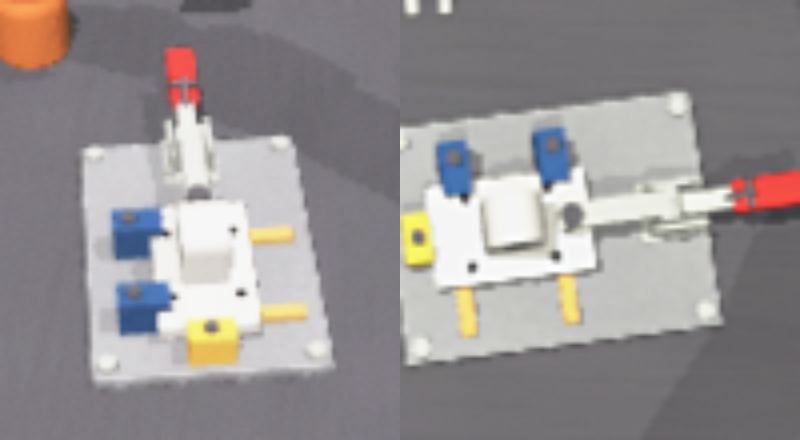

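The clamp foot is on the casting (top crop (572,215)) and the handle is down and staying down. The casting is unmoved against the stops. Handing in.

```bash
python3 -c "
from bench import env
print(env.job_done())"
```

```text
the job is handed in; nothing more can be done
None
```

The casting is home against both side stops and the end stop, the clamp handle is down past centre and holding, the arm is clear of the fixture, and the job was handed in at about 19 s; no verdict was returned.

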